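# Lock the drying rack's cross-tie with its cam hook

### The arm

A 6-joint arm with a two-finger parallel gripper is mounted at the origin on the work surface. World frame = base frame: x ahead of the robot, y to its left, z up, the work surface at z = 0. Lengths are in m, angles in rad, forces in N, time in s.
With the tool pointing down it reaches from about 0.35 to 0.975 m from the base axis. Payload 4.9 kg.
Tool frame: the origin (TCP) lies midway between the tips of the shut fingers; the grasp point (between the pads) lies ctrl.tcp_to_grasp behind it (ctrl.tcp_to_grasp is the distance from the TCP to the grasp point, in m); z points along the fingers, y is the direction in which the jaws open and shut (so a half turn about z gives the same grasp; the last joint's range is limited). The gripper opens to 85 mm and grips with 20 to 120 N. Pads are 22 mm wide; open, the fingers measure 114 mm over their backs; the gripper's body (76 mm by 85 mm) begins 54 mm behind the grasp point. The pads swing forward as they close: fully open they stand 13 mm farther back than shut.
Start: joints at [-1.224, 0.053, 1.613, -0, 1.476, -0.119], TCP at [0.281, -0.558, 0.231] pointing down, gripper open.
Joint ranges: [-3.01, 3.01], [-1.01, 2.22], [0.06, 2.58], [-1.02, 4.17], [0.09, 2.62], [-3.14, 3.14]. Speed limits (rad/s): [2.57, 2.57, 3.14, 3.14, 3.14, 3.14].

### API

Orientations are given as a rotation vector (axis times angle).
In Python, from station import ctrl, get_image, calibration, finish_job, models gives the robot as it stands.
- The arm moves only by the shell command python3 -m creep 'ROWS' [FORCE]. ROWS is JSON, a list of rows, each a list of 7 numbers: the opening, from 0 (shut) to 1 (fully open), then the shift along the tool's x, y, z in m, then the turn, a rotation vector about the tool's x, y, z in degrees. A call has 1 to 20 rows; each row shifts and turns the commanded pose from where the row before left it, along the tool's axes as they then stand; what a row does not reach is not made up. A row lasts 1/10 s, in which the tool goes at most 50 mm and 8.59 degrees, less where a joint would pass 70% of its speed; a pose out of reach is approached as far as the arm can. A call with a gripper value outside its range is refused whole. The fingers move at their own pace and stop on an object; FORCE is the grip in N (left out, the last holds). Time passes only in rows, so rows that do not move let the fingers close. It gives the time, the measured TCP pose, the force and the opening at its end, in the units of the state.
- ctrl.get_obs(): the state, without advancing time (a new reading comes with each control period).
- get_image(name): name is "scene" or "top"; returns the picture (384x512x3 uint8, red, green, blue); there is no depth.
- calibration(name): a dict with "mtx" (3x3 intrinsics, pixels), "R" (3x3) and "t" (3): a world point X has camera coordinates R X + t. Camera axes: x right, y down, z forward; pixel columns grow to the right and rows downward; lengths in m; the calibration is good to about 2 mm. A picture is of the moment at which its call begins. calibration takes no time and is no camera call.
- finish_job(): hands the job in, once; it reports no verdict.
Trained networks look in the newest picture that a camera, given by its name, has taken for a name from the list of things; names that differ only in an ending like _2 or _b are one class to them, and where a whole thing is asked for, a point or a joint stands for the part that bears it (a point fixed in the world has none). Each returns a list of dicts, best first, with "conf" (0 to 1); they miss things now and then, are a little off and sometimes report something else, mostly with a low value. They report only what shows in the picture. A call takes as long as a camera call. They do not tell look-alikes from the thing itself.
- models.search_frame(camera, name): "extent" ([left, top, right, bottom] in pixels, round what is visible of it).
The state is a dict: "t": time; "q": joint angles; "dq": joint speeds; "effort": joint torques, N m; "tool_pos": TCP position; "tool_rot": TCP orientation; "contact_force": force on the tool from outside, world axes, zero at the start; "wrist_torque": the same for the moment, N m; "opening": finger opening in m.
Only numpy, scipy, OpenCV 4.12 (cv2) and the standard library are available. Lean on these libraries where they do the work, as an engineer would, in place of code of your own. Each camera call takes 0.05 s, during which the arm holds its last target. There are 200 camera calls.

### The job

Push the loose cross-tie along its cradle until its bolt stands in the mouth of the cam hook, then swing the cam lever clockwise, about half a turn, so that the hook draws the tie up firmly tight against its seat. Stop as soon as you feel it has gone tight (do not overtighten), and leave it locked with the things around it undisturbed.

Things in the scene. Friction and masses are not known exactly. Their poses are not given: they have to be found in the camera images.
- corner: Fixed steel corner fitting of a drying rack. Origin on the bench surface, on the vertical cam axis; z up. The tie slides in along -y towards the cam. Base plate 100 (x) x 190 (y) x 6 mm, y -50 to 140. The rack's side rail, 30 mm square tube along x, 246 mm long, is centred at y = -62, top at z = 36 mm.
- cradle (a point): Middle of the tie's cradle floor, on the corner at y = 95 mm, z = 6 mm. Two cheeks, 32.6 mm apart inside, 20 mm above the floor (top at z = 26 mm), run from y = 55 to 135 mm and guide the tie.
- seat_mid (a point): Nominal middle of the seat's face on the corner, y = 49 mm, z = 21 mm: two upright steel plates (top at z = 36 mm) with a 14 mm slot between them for the bolt. Shims put the true face up to 2.8 mm nearer or farther than this point, which no reading shows. Two sprung rubber buffers stick out 5 mm from the face towards +y.
- tie: Loose cross-tie: steel square tube 30 x 30 mm, 130 mm long, about 0.5 kg, in the cradle. Origin at the underside, below its shoulder (the end face with the bolt); +y runs along the tube away from the cam, z up, top at z = 30 mm. A bolt stem 8 mm wide sticks out 30 mm along -y. It slides with 2 to 5 N of friction.
- pin (a point): The bolt's head: upright round pin, 8 mm across, 26 mm ahead of the tie's shoulder; the point is on its axis, 26 mm above the tie's underside (pin top at 28 mm). Pushed in until it just meets the buffers it stands about 28 mm from the cam axis; drawn tight, about 23 mm.
- tail (a point): Centre of the tie's far end face (130 mm from the shoulder, 15 mm above the underside), where it can be pushed.
- cam (a joint): Cam angle, rad, growing clockwise from above, stops at -0.6 and 4.0. At q the lever points at angle -q from the corner's +x (so through -y, away from the tie, to -x). The hook's mouth faces the tie below q = 0.2. The hook meets the pin between 0.9 and 2.4, presses in the buffers, and goes tight somewhere from 2.1 to 3.6, as the shims have it. It stays where it is left.
- hook (a point): A point on the cam axis, z = 36 mm (top of the hook). The hook is a spiral steel wall, z = 21 to 36 mm, under a half disc: at the pin's place its inner face is 37.3 mm from the axis at q = 0.45 and 4.5 mm nearer per rad. Push needed to keep the knob moving: 2 to 3 N free, 3 to 6 N while drawing, then rising steeply: 10 to 13 N is firmly tight, over 15 N too much.
- knob (a point): Upright round black knob on the lever's end, 14 mm in diameter, 36 mm tall, from z = 46 to 82 mm above the bench, 55 mm from the cam axis; the point is on its axis at mid height, z = 64 mm. The flat lever under it, 14 mm wide, has its top at z = 46 mm.
- jar: Bystander: closed jar, 60 mm across, 100 mm high, standing; origin under its centre.
- mug: Bystander: steel cup, 72 mm across, 80 mm high, standing; origin under its centre.
- scraper: Bystander: spatula lying flat along its x axis.
- basin: Bystander: fixed green plastic bowl, 150 mm across, 60 mm high; origin under its centre.
- seat_plates (a joint): How far the seat's plates have given way under the bolt's pull, in m (60 N per mm; 0 when unloaded). Firmly tight is some 0.2 to 0.8 mm, too little for a single noisy reading to show; over 1.2 mm the seat is overloaded.
Not all that is in view belongs to the job. What is shaped like the tie but blue, purple or yellow is not meant.

How it is judged:
By the outcome, as a careful person would: the job done as asked, in the order asked, and still so for the second after the job is handed in, with the robot touching nothing.
It also fails if it takes over 64 s, if anything falls off the work surface, if the arm or the gripper's body presses on something with over 40 N, if the wrist force passes 120 N, or if a joint passes its speed limit or range.

## Working session

There is one attempt and no reset: what is moved stays moved. The work goes in short steps, Python scripts to look and compute and a shell command to move; the robot and the scene stay as the last step left them, time stands still between calls to the robot, and variables do not carry over. Pictures are saved under pics/ and viewed, about 8 in all and at most 12, crops included, and the job is handed in when it is done.

```bash
mkdir -p pics; ls
python3 - <<'E'
from station import ctrl,get_image,calibration,models
import cv2
for c in("scene","top"):
    im=get_image(c); cv2.imwrite(f"pics/{c}0.png",im[:,:,::-1])
    k=calibration(c); print(c,k["mtx"].round(1).tolist(),(-k["R"].T@k["t"]).round(3),k["R"].round(3).tolist())
    for n in("corner","tie","cam","knob","pin","tail","hook","seat_mid","jar","mug","basin","scraper"):
        print(n,[( [int(v) for v in d["extent"]],round(d["conf"],2)) for d in models.search_frame(c,n)[:3]])
o=ctrl.get_obs();print(o["t"],o["tool_pos"],o["tool_rot"],o["contact_force"],o["opening"],ctrl.tcp_to_grasp)
a=cv2.imread("pics/scene0.png");b=cv2.imread("pics/top0.png")
E
```

```text
pics
scene [[457.7, 0.0, 250.5], [0.0, 457.7, 196.9], [0.0, 0.0, 1.0]] [1.419 0.201 0.816] [[-0.252, 0.967, 0.016], [0.629, 0.177, -0.757], [-0.735, -0.181, -0.653]]
corner [([212, 165, 298, 236], 0.92)]
tie [([346, 217, 365, 265], 0.93), ([266, 189, 327, 206], 0.91), ([242, 255, 317, 275], 0.9)]
cam [([230, 183, 254, 210], 0.75)]
knob [([232, 183, 256, 208], 0.76)]
pin [([316, 148, 333, 185], 0.7), ([242, 254, 313, 275], 0.7), ([266, 188, 330, 203], 0.65)]
tail [([316, 149, 336, 183], 0.86), ([242, 252, 313, 275], 0.71), ([348, 216, 361, 266], 0.62)]
hook [([212, 166, 298, 236], 0.59)]
seat_mid [([213, 166, 296, 235], 0.91)]
jar [([333, 260, 361, 309], 0.6)]
mug [([103, 171, 134, 210], 0.61), ([267, 189, 327, 201], 0.6)]
basin [([372, 158, 429, 197], 0.85)]
scraper [([120, 119, 157, 175], 0.58), ([213, 167, 298, 233], 0.3)]
top [[422.5, 0.0, 251.8], [0.0, 422.5, 196.1], [0.0, 0.0, 1.0]] [ 0.43  -0.028  1.21 ] [[-0.002, -1.0, -0.023], [-0.993, 0.004, -0.117], [0.117, 0.023, -0.993]]
corner [([212, 159, 304, 244], 0.87)]
tie [([148, 154, 168, 212], 0.89), ([186, 216, 241, 240], 0.75), ([190, 134, 243, 157], 0.67)]
cam [([254, 191, 275, 223], 0.61), ([213, 157, 307, 243], 0.43)]
knob [([255, 188, 277, 226], 0.86)]
pin [([149, 155, 167, 209], 0.77), ([186, 218, 240, 242], 0.72), ([184, 259, 210, 317], 0.7)]
tail [([186, 213, 240, 240], 0.86), ([151, 154, 164, 212], 0.69), ([183, 257, 212, 314], 0.59)]
hook [([215, 161, 304, 246], 0.97)]
seat_mid [([215, 159, 307, 244], 0.56)]
jar [([150, 107, 178, 139], 0.7)]
mug [([213, 158, 309, 245], 0.52)]
basin [([88, 240, 148, 296], 0.59)]
scraper [([373, 220, 412, 321], 0.66)]
1.3 [ 0.28070702 -0.55839542  0.2312956 ] [-3.05676795e+00 -7.25094794e-01  1.22810036e-05] [0.8308119  0.25451422 0.09004405] 0.08546219578707899 0.0187
```

Run:
```python
import cv2
b=cv2.imread("pics/top0.png")
cv2.imwrite("pics/top0c.png",cv2.resize(b[140:270,165:325],None,fx=4.6,fy=4.6,interpolation=cv2.INTER_CUBIC))
```

```text
(no output)
```

View pics/top0.png

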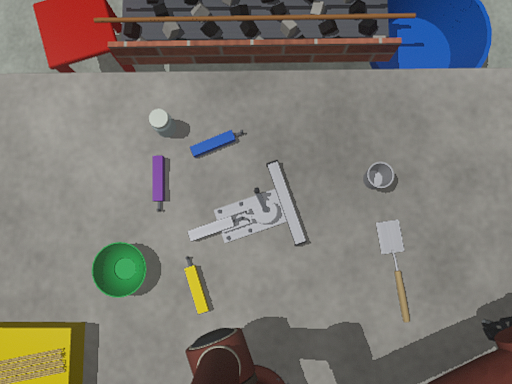

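View pics/top0c.png

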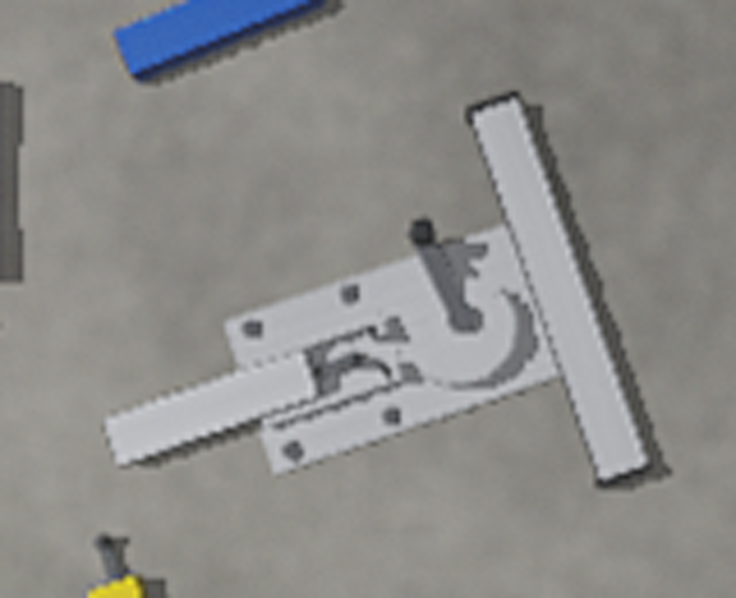

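View pics/scene0.png

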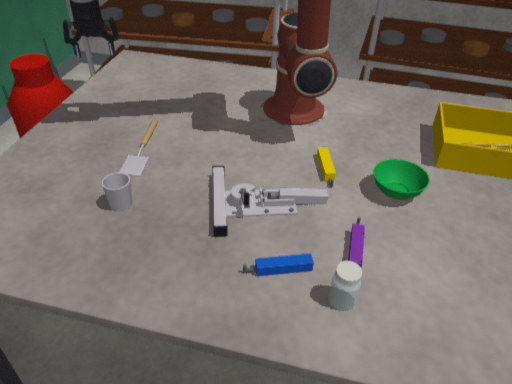

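The tie meant is the bare grey one in the cradle (top px ~186–241 × 216–240). The blue (190–243, 134–157), purple (158,180) and yellow (197,287) ones are look-alikes and lie loose. The knob is at top px ~(257,190) and the rail runs (272,163) to (301,243).

```bash
cat > h.py <<'E'
import numpy as np
from scipy.optimize import least_squares
from station import calibration
def proj(c,X):
    k=calibration(c);p=(np.atleast_2d(X)@k["R"].T+k["t"])@k["mtx"].T;return p[:,:2]/p[:,2:]
def ray(c,uv,z):
    k=calibration(c);d=k["R"].T@np.linalg.solve(k["mtx"],[*uv,1]);o=-k["R"].T@k["t"];return o+d*(z-o[2])/d[2]
def W(p,X):
    X=np.atleast_2d(X);c,s=np.cos(p[2]),np.sin(p[2]);return np.c_[p[0]+c*X[:,0]-s*X[:,1],p[1]+s*X[:,0]+c*X[:,1],X[:,2]]
def C(p,X):  # world->corner
    c,s=np.cos(p[2]),np.sin(p[2]);d=X[0]-p[0],X[1]-p[1];return np.array([c*d[0]+s*d[1],-s*d[0]+c*d[1]])
E
python3 - <<'E'
from h import *
cr=lambda *P:np.array(P)/4.6+[165-.4,140-.4]
# corner frame: rail top corners, base plate corners
X=np.array([[123,-77,36],[123,-47,36],[-123,-77,36],[-123,-47,36],[50,140,6],[-50,140,6]])/1e3
uv=cr((518,95),(470,113),(648,465),(600,483),(226,322),(275,474))
r=least_squares(lambda p:(proj("top",W(p,X))-uv).ravel(),[.45,-.05,.3]);p=r.x
print(p,np.degrees(p[2]),r.fun.reshape(-1,2).round(2).tolist())
for n,u,z in(("knob",(423,230),.082),("tailL",(107,420),.036),("tailR",(122,465),.036),("fL",(303,352),.036),("fR",(318,395),.036)):
    w=ray("top",cr(u)[0],z);print(n,w.round(4),C(p,w).round(4))
print(repr(p))
# scene prediction
print(proj("scene",W(p,X)).round(0).tolist())
E
```

```text
[ 0.53229608 -0.03823117  0.32817638] 18.80312176208968 [[-0.59, -1.02], [-0.19, -1.5], [0.68, 1.43], [0.84, 1.07], [-0.59, -0.14], [-0.22, 0.02]]
knob [ 0.5811 -0.0151  0.082 ] [0.0537 0.0062]
tailL [0.4723 0.1769 0.036 ] [0.0125 0.223 ]
tailR [0.4452 0.1674 0.036 ] [-0.0162  0.2227]
fL [0.5131 0.0584 0.036 ] [0.013  0.0976]
fR [0.487  0.0492 0.036 ] [-0.0147  0.0973]
array([ 0.53229608, -0.03823117,  0.32817638])
[[214.0, 227.0], [226.0, 227.0], [213.0, 166.0], [223.0, 166.0], [297.0, 213.0], [292.0, 188.0]]
```

Corner pose is consistent: knob radius 54 mm (given 55), q ≈ -0.11, tie width 29–30, and tail 126 mm from the shoulder. I'll turn the tool so its -x edge pushes along the corner's -y.

```bash
python3 -m creep '[[0,0,0,0,0,0,-8.23],[0,0,0,0,0,0,-8.23],[0,0,0,0,0,0,-8.23],[0,0,0,0,0,0,-8.23],[0,0,0,0,0,0,-8.23],[0,0,0,0,0,0,-8.23],[0,0,0,0,0,0,-8.23],[0,0,0,0,0,0,-8.23],[0,0,0,0,0,0,-8.23],[0,0,0,0,0,0,-8.23]]' 40
cat >> h.py <<'E'
P0=np.array([.53229608,-.03823117,.32817638])
def phi(o):
    from scipy.spatial.transform import Rotation as R
    M=R.from_rotvec(o["tool_rot"]).as_matrix();return np.arctan2(M[1,0],M[0,0]),M
def todo(target,ang=None):
    from station import ctrl
    o=ctrl.get_obs();f,M=phi(o);print("t",round(o["t"],2),"tcp",o["tool_pos"].round(4),"phi",round(np.degrees(f),2),"F",o["contact_force"].round(2),"j6",round(np.degrees(o["q"][5])),"tilt z",M[:,2].round(3),"corner xy",C(P0,o["tool_pos"]).round(4))
    if target is not None: print("shift mm",(M.T@(np.array(target)-o["tool_pos"])*1e3).round(1), "turn", None if ang is None else round(np.degrees((f-np.radians(ang)+np.pi)%(2*np.pi)-np.pi),1))
E
python3 -c "
from h import *
todo([.4488,.2015,.2313],108.8)"
```

```text
t: 2.3
tool_pos: [0.2807, -0.5584, 0.2313]
tool_rot: [-1.817, -2.563, -0.0]
contact_force: [1.3, 0.1, -0.3]
opening: 0.0
t 2.3 tcp [ 0.2807 -0.5584  0.2313] phi 109.33 F [ 1.29  0.14 -0.28] j6 -89 tilt z [-0.  0. -1.] corner xy [-0.4058 -0.4113]
shift mm [661.4 410.1   0. ] turn 0.5
```

```bash
python3 -m creep '[[0,0.0413,0.0256,0,0,0,0.5],[0,0.0413,0.0256,0,0,0,0],[0,0.0413,0.0256,0,0,0,0],[0,0.0413,0.0256,0,0,0,0],[0,0.0413,0.0256,0,0,0,0],[0,0.0413,0.0256,0,0,0,0],[0,0.0413,0.0256,0,0,0,0],[0,0.0413,0.0256,0,0,0,0],[0,0.0413,0.0256,0,0,0,0],[0,0.0413,0.0256,0,0,0,0],[0,0.0413,0.0256,0,0,0,0],[0,0.0413,0.0256,0,0,0,0],[0,0.0413,0.0256,0,0,0,0],[0,0.0413,0.0256,0,0,0,0],[0,0.0413,0.0256,0,0,0,0],[0,0.0413,0.0256,0,0,0,0],[0,0,0,0,0,0,0]]'
python3 -c "
from h import *
todo([.4488,.2015,.016],108.8)"
```

```text
t: 4.0
tool_pos: [0.4592, 0.2028, 0.2311]
tool_rot: [-1.827, -2.554, -0.001]
contact_force: [0.7, -0.6, -0.5]
opening: 0.0001
t 4.0 tcp [0.4592 0.2028 0.2311] phi 108.87 F [ 0.65 -0.6  -0.46] j6 -4 tilt z [-0.001  0.001 -1.   ] corner xy [0.0085 0.2518]
shift mm [  1.8 -10.3 215.1] turn 0.1
```

```bash
python3 -m creep '[[0,0.0018,-0.0103,0.03,0,0,0],[0,0,0,0.045,0,0,0],[0,0,0,0.045,0,0,0],[0,0,0,0.045,0,0,0],[0,0,0,0.03,0,0,0],[0,0,0,0.02,0,0,0],[0,0,0,0,0,0,0]]'
python3 - <<'E'
from h import *
from station import get_image
import cv2
todo([.4588,.1722,.016])
a=get_image("top")
cv2.imwrite("pics/top1.png",cv2.resize(a[140:270,165:325],None,fx=4.6,fy=4.6,interpolation=cv2.INTER_CUBIC))
E
```

```text
t: 4.7
tool_pos: [0.4459, 0.1954, 0.0129]
tool_rot: [-1.834, -2.545, 0.009]
contact_force: [-0.5, -0.8, 0.2]
opening: -0.0
t 4.7 tcp [0.4459 0.1954 0.0129] phi 108.45 F [-0.51 -0.75  0.24] j6 -4 tilt z [-0.007 -0.002 -1.   ] corner xy [-0.0065  0.249 ]
shift mm [-26.1   4.9  -3.1] turn None
```

View pics/top1.png

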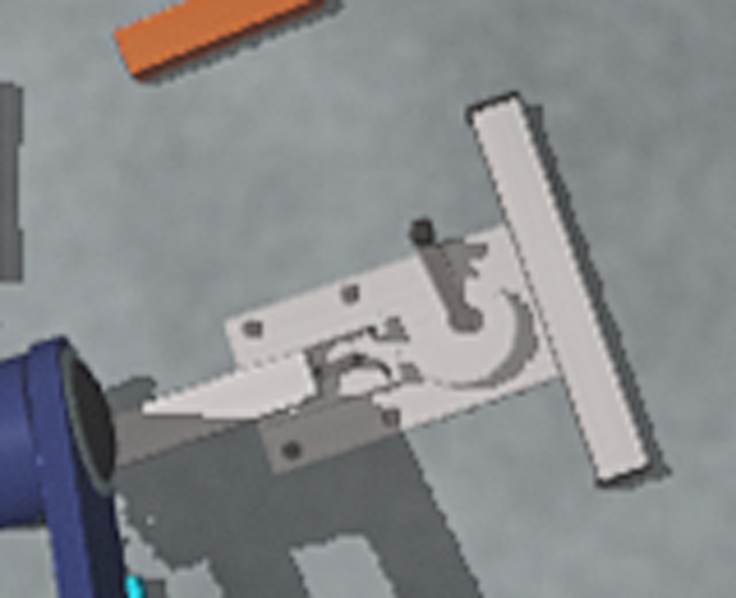

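The picture shows the wrist just off the tail (crop ~(90,420)), with the tie and cam unmoved (colours are swapped only in the saving). I'll centre the tool and then start pushing.

```bash
python3 -m creep '[[0,0,0.004,-0.002,0,0,0],[0,0,0,0,0,0,0],[0,0,0,0,0,0,0]]'; python3 -c "
from h import *
todo([.4588,.1722,.016])"
```

```text
t: 5.05
tool_pos: [0.4542, 0.1984, 0.0202]
tool_rot: [1.834, 2.548, 0.004]
contact_force: [0.2, 0.3, 0.7]
opening: 0.0003
t 5.05 tcp [0.4542 0.1984 0.0202] phi 108.49 F [0.18 0.35 0.74] j6 -4 tilt z [ 0.003  0.001 -1.   ] corner xy [0.0024 0.2491]
shift mm [-26.3  -4.    4.2] turn None
```

```bash
python3 -m creep '[[0,-0.004,0,0,0,0,0],[0,-0.004,0,0,0,0,0],[0,-0.004,0,0,0,0,0],[0,-0.004,0,0,0,0,0],[0,-0.004,0,0,0,0,0],[0,-0.004,0,0,0,0,0]]'; python3 -c "
from h import *
todo([.4588,.1722,.016])"
```

```text
t: 5.65
tool_pos: [0.4604, 0.1752, 0.0184]
tool_rot: [-1.836, -2.549, -0.001]
contact_force: [-1.5, 2.8, 1.0]
opening: 0.0003
t 5.65 tcp [0.4604 0.1752 0.0184] phi 108.48 F [-1.54  2.79  1.05] j6 -6 tilt z [ 0.     0.001 -1.   ] corner xy [0.0007 0.2252]
shift mm [-2.4 -2.5  2.4] turn None
```

```bash
python3 -m creep '[[0,-0.004,0,0,0,0,0],[0,-0.004,0,0,0,0,0],[0,-0.004,0,0,0,0,0],[0,-0.004,0,0,0,0,0],[0,-0.003,0,0,0,0,0],[0,-0.002,0,0,0,0,0],[0,-0.001,0,0,0,0,0]]'
python3 - <<'E'
from h import *
from station import get_image
import cv2
todo(None)
a=get_image("top")
cv2.imwrite("pics/top2.png",cv2.resize(a[140:270,165:325,::-1],None,fx=4.6,fy=4.6,interpolation=cv2.INTER_CUBIC))
E
```

```text
t: 6.35
tool_pos: [0.4672, 0.1541, 0.0182]
tool_rot: [-1.836, -2.549, 0.0]
contact_force: [-0.2, 2.9, 0.0]
opening: 0.0003
t 6.35 tcp [0.4672 0.1541 0.0182] phi 108.47 F [-0.17  2.86  0.05] j6 -9 tilt z [-0. -0. -1.] corner xy [0.0003 0.203 ]
```

View pics/top2.png

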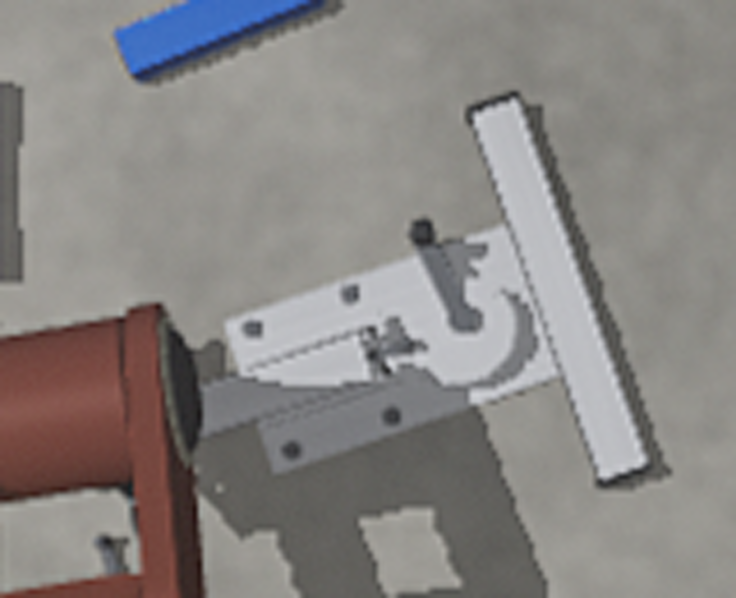

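The tie has slid in straight. Its shoulder is at crop ~(365,350), a few mm short of the seat plates at (390,340). Now I'll feel for the buffers.

```bash
python3 -m creep '[[0,-0.0015,0,0,0,0,0],[0,-0.0015,0,0,0,0,0],[0,-0.001,0,0,0,0,0],[0,-0.001,0,0,0,0,0]]'; python3 -c "
from h import *
todo(None)"
```

```text
t: 6.8
tool_pos: [0.4687, 0.1495, 0.0182]
tool_rot: [-1.836, -2.549, 0.0]
contact_force: [-1.0, 1.7, -0.2]
opening: 0.0002
t 6.8 tcp [0.4687 0.1495 0.0182] phi 108.49 F [-0.99  1.73 -0.17] j6 -9 tilt z [-0. -0. -1.] corner xy [0.0003 0.1982]
```

```bash
python3 -m creep '[[0,-0.001,0,0,0,0,0],[0,-0.0005,0,0,0,0,0]]'; python3 -c "
from h import *
todo(None)"
```

```text
t: 7.0
tool_pos: [0.4692, 0.1483, 0.0182]
tool_rot: [-1.836, -2.549, -0.0]
contact_force: [-1.0, 3.7, -0.2]
opening: 0.0
t 7.0 tcp [0.4692 0.1483 0.0182] phi 108.48 F [-1.03  3.66 -0.25] j6 -10 tilt z [-0.  0. -1.] corner xy [0.0003 0.1969]
```

```bash
python3 -m creep '[[0,-0.001,0,0,0,0,0],[0,-0.0005,0,0,0,0,0]]'; python3 -c "
from h import *
todo(None)"
```

```text
t: 7.2
tool_pos: [0.4695, 0.147, 0.0182]
tool_rot: [-1.835, -2.549, -0.0]
contact_force: [-2.2, 5.3, 0.8]
opening: -0.0001
t 7.2 tcp [0.4695 0.147  0.0182] phi 108.48 F [-2.18  5.32  0.8 ] j6 -10 tilt z [-0.001  0.001 -1.   ] corner xy [0.0003 0.1956]
```

```bash
python3 -m creep '[[0,-0.001,0,0,0,0,0],[0,0,0,0,0,0,0]]'; python3 -c "
from h import *
todo(None)"
```

```text
t: 7.4
tool_pos: [0.4698, 0.1461, 0.0182]
tool_rot: [-1.835, -2.549, -0.0]
contact_force: [-1.1, 4.7, 0.6]
opening: 0.0
t 7.4 tcp [0.4698 0.1461 0.0182] phi 108.48 F [-1.14  4.68  0.56] j6 -10 tilt z [-0.001  0.001 -1.   ] corner xy [0.0003 0.1946]
```

```bash
python3 -m creep '[[0,-0.001,0,0,0,0,0],[0,0,0,0,0,0,0]]'; python3 -c "
from h import *
todo(None)"
```

```text
t: 7.6
tool_pos: [0.47, 0.1453, 0.0182]
tool_rot: [-1.835, -2.548, -0.001]
contact_force: [-1.5, 5.3, 1.2]
opening: -0.0002
t 7.6 tcp [0.47   0.1453 0.0182] phi 108.48 F [-1.48  5.28  1.21] j6 -10 tilt z [-0.001  0.001 -1.   ] corner xy [0.0002 0.1938]
```

```bash
python3 -m creep '[[0,0,0,0,0,0,0]]'
python3 - <<'E'
from h import *
from station import get_image
import cv2
todo(None)
a=get_image("top")
cv2.imwrite("pics/top3.png",cv2.resize(a[185:240,200:290,::-1],None,fx=8,fy=8,interpolation=cv2.INTER_CUBIC))
E
```

```text
t: 7.7
tool_pos: [0.4701, 0.1453, 0.0182]
tool_rot: [-1.835, -2.548, -0.001]
contact_force: [-1.9, 5.4, 0.0]
opening: -0.0001
t 7.7 tcp [0.4701 0.1453 0.0182] phi 108.48 F [-1.86  5.43  0.03] j6 -10 tilt z [-0.001  0.001 -1.   ] corner xy [0.0003 0.1938]
```

View pics/top3.png

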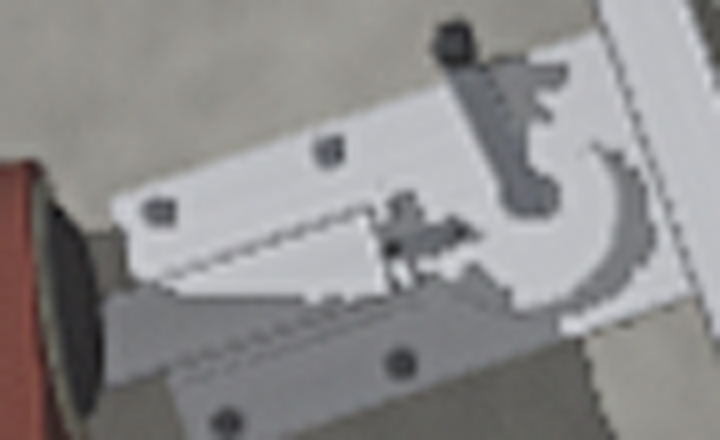

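```bash
python3 -c "
from h import *
for u,z in(((460,230),.034),((378,250),.036),((527,192),.042),((456,40),.082)):
    print(C(P0,ray('top',np.array(u)/8+[199.5,184.5],z)).round(4))"
```

```text
[-0.0034  0.0251]
[-0.0008  0.0544]
[ 0.0009 -0.001 ]
[0.054  0.0062]
```

The pin stands at corner y ≈ 25–28 mm and the shoulder at ~54 mm. The force has risen to 5.5 N, so the bolt is in the mouth at the buffers. I'll retreat, rise and turn for the knob.

```bash
python3 -m creep '[[0,0.008,0,0,0,0,0],[0,0.015,0,0,0,0,0],[0,0,0,-0.04,0,0,0],[0,0,0,-0.045,0,0,0],[0,0,0,-0.045,0,0,-8],[0,0,0,0,0,0,-8.09],[0,0,0,0,0,0,-8.09],[0,0,0,0,0,0,-8.09],[0.3,0,0,0,0,0,-8.09],[0.3,0,0,0,0,0,-8.09],[0.3,0,0,0,0,0,-8.09],[0.3,0,0,0,0,0,-8.09],[0.3,0,0,0,0,0,-8.09],[0.3,0,0,0,0,0,-8.09],[0.3,0,0,0,0,0,-8.09],[0.3,0,0,0,0,0,-8.09],[0.3,0,0,0,0,0,0]]'; python3 -c "
from h import *
todo([.5811,-.0151,.125],205.4)"
```

```text
t: 9.45
tool_pos: [0.4633, 0.1664, 0.1484]
tool_rot: [-0.692, 3.064, -0.002]
contact_force: [0.2, 0.5, -0.1]
opening: 0.026
t 9.45 tcp [0.4633 0.1664 0.1484] phi -154.54 F [ 0.15  0.45 -0.09] j6 -104 tilt z [ 0.001 -0.001 -1.   ] corner xy [0.0006 0.2159]
shift mm [ -28.3 -214.5   23.7] turn 0.1
```

Opening is 26 mm and the turn is right. Now over the knob at z 0.125, then look.

```bash
python3 -m creep '[[0.3,-0.0047,-0.0357,0,0,0,0],[0.3,-0.0047,-0.0357,0,0,0,0],[0.3,-0.0047,-0.0357,0,0,0,0],[0.3,-0.0047,-0.0357,0,0,0,0],[0.3,-0.0047,-0.0357,0,0,0,0],[0.3,-0.0047,-0.0357,0.012,0,0,0],[0.3,0,0,0.012,0,0,0],[0.3,0,0,0,0,0,0]]'; python3 -c "
from h import *
todo([.5811,-.0151,.054],205.4)"
```

```text
t: 10.25
tool_pos: [0.5793, -0.015, 0.1218]
tool_rot: [0.686, -3.061, -0.002]
contact_force: [-0.6, -0.7, -0.9]
opening: 0.0255
t 10.25 tcp [ 0.5793 -0.015   0.1218] phi -154.73 F [-0.58 -0.68 -0.89] j6 -124 tilt z [-0.005  0.    -1.   ] corner xy [0.052  0.0069]
shift mm [-1.9 -1.  67.8] turn -0.1
```

```bash
python3 -m creep '[[0.3,-0.0015,-0.0005,0.015,0,0,0],[0.3,0,0,0.015,0,0,0],[0.3,0,0,0.01,0,0,0],[0.3,0,0,0.005,0,0,0],[0.3,0,0,0,0,0,0]]'; python3 -c "
from h import *
todo([.5811,-.0151,.054],205.4)"
```

```text
t: 10.75
tool_pos: [0.5813, -0.0138, 0.0779]
tool_rot: [0.693, -3.062, -0.001]
contact_force: [1.3, 0.6, 0.8]
opening: 0.0255
t 10.75 tcp [ 0.5813 -0.0138  0.0779] phi -154.5 F [1.27 0.56 0.77] j6 -124 tilt z [-0.002  0.    -1.   ] corner xy [0.0543 0.0073]
shift mm [ 0.7 -1.1 23.9] turn 0.1
```

Run:
```python
from station import get_image
import cv2
a=get_image("scene")
cv2.imwrite("pics/sc4.png",cv2.resize(a[140:240,190:320,::-1],None,fx=6,fy=6,interpolation=cv2.INTER_CUBIC))
```

```text
(no output)
```

View pics/sc4.png

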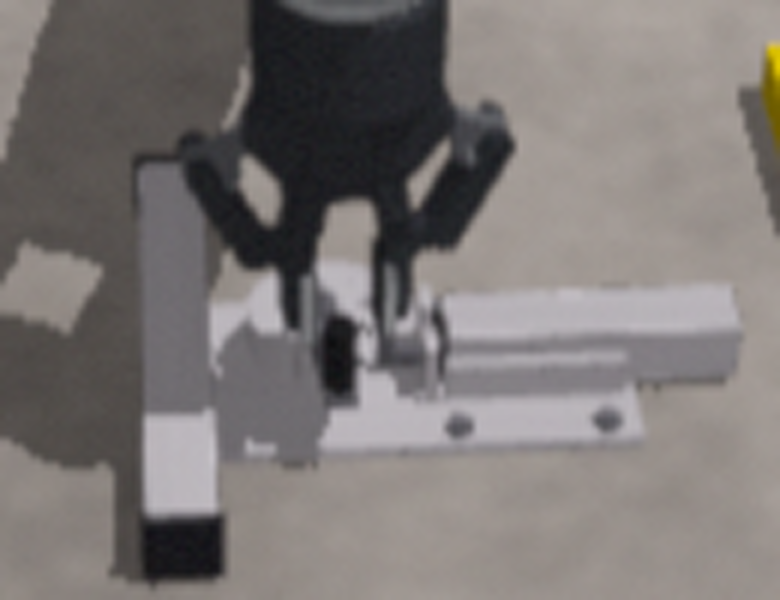

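The fingers (crop (300,325) and (395,320)) straddle the black knob (340,350). The tie sits at the seat. Descending.

```bash
python3 -m creep '[[0.3,0.0005,-0.001,0.008,0,0,0],[0.3,0,0,0.008,0,0,0],[0.3,0,0,0.008,0,0,0],[0.3,0,0,0,0,0,0]]'; python3 -c "
from h import *
todo([.5811,-.0151,.054],205.4)"
```

```text
t: 11.2
tool_pos: [0.581, -0.0153, 0.0534]
tool_rot: [0.692, -3.061, -0.002]
contact_force: [-0.9, 0.7, -0.4]
opening: 0.0254
t 11.2 tcp [ 0.581  -0.0153  0.0534] phi -154.53 F [-0.9   0.75 -0.39] j6 -124 tilt z [-0.003  0.001 -1.   ] corner xy [0.0535 0.006 ]
shift mm [-0.2  0.2 -0.6] turn 0.1
```

```bash
cat >> h.py <<'E'
def cam(g=.0057):
    from station import ctrl
    o=ctrl.get_obs();f,M=phi(o);tp=o["tool_pos"]
    a=M.T@np.array([P0[0]-tp[0],P0[1]-tp[1],0]);F=M.T@o["contact_force"]
    pad=tp[:2]+M[:2,1]*(g)   # knob centre if touching trailing pad, radial aside
    k=C(P0,pad);print("t",round(o["t"],2),"axis in tool mm",(a*1e3).round(1)[:2],"want 55",round(g*1e3,1),"z",tp[2].round(4),"phi",round(np.degrees(f),1),"q(phi)",round((np.radians(198.8)-f+np.pi)%(2*np.pi)-np.pi,3),"q(knob)",round(-np.arctan2(k[1],k[0]),3),"Ftool",F.round(2),"j6",round(np.degrees(o["q"][5])))
E
python3 -m creep '[[0.3,0,-0.003,0,0,0,0],[0.3,0,-0.0027,0,0,0,0],[0.3,0.0008,-0.005,0,0,0,5],[0.3,0.0013,-0.0076,0,0,0,8],[0.3,0.0013,-0.0076,0,0,0,8]]'; python3 -c "
from h import *
cam()"
```

```text
t: 11.7
tool_pos: [0.5879, -0.0403, 0.0554]
tool_rot: [0.114, -3.139, -0.002]
contact_force: [-0.9, 2.7, -0.2]
opening: 0.0259
t 11.7 axis in tool mm [55.3  6.1] want 55 5.7 z 0.0554 phi -175.8 q(phi) 0.256 q(knob) 0.264 Ftool [0.67 2.75 0.19] j6 -105
```

```bash
python3 -m creep '[[0.3,0.0013,-0.0076,0,0,0,8],[0.3,0.0013,-0.0076,0.001,0,0,8],[0.3,0.0013,-0.0076,0,0,0,8],[0.3,0.0013,-0.0076,0,0,0,8]]'; python3 -c "
from h import *
cam()"
```

```text
t: 12.1
tool_pos: [0.5794, -0.0696, 0.0548]
tool_rot: [0.756, 3.049, 0.003]
contact_force: [0.3, 2.3, 0.5]
opening: 0.0256
t 12.1 axis in tool mm [56.3  5.8] want 55 5.7 z 0.0548 phi 152.1 q(phi) 0.814 q(knob) 0.816 Ftool [ 0.81  2.13 -0.45] j6 -76
```

```bash
python3 -m creep '[[0.3,0.0006,-0.0038,0,0,0,4],[0.3,0.0006,-0.0038,0,0,0,4],[0.3,0.0006,-0.0038,0,0,0,4],[0.3,0.0006,-0.0038,0,0,0,4]]'; python3 -c "
from h import *
cam()"
```

```text
t: 12.5
tool_pos: [0.5693, -0.081, 0.0549]
tool_rot: [1.169, 2.914, 0.003]
contact_force: [3.4, 3.1, -0.4]
opening: 0.0255
t 12.5 axis in tool mm [56.3  5.3] want 55 5.7 z 0.0549 phi 136.3 q(phi) 1.091 q(knob) 1.085 Ftool [-0.34  4.6   0.43] j6 -62
```

```bash
python3 -m creep '[[0.3,0.0006,-0.0038,0,0,0,4],[0.3,0.0006,-0.0038,0,0,0,4],[0.3,0.0006,-0.0038,0,0,0,4],[0.3,0.0006,-0.0038,0,0,0,4]]'; python3 -c "
from h import *
cam()"
```

```text
t: 12.9
tool_pos: [0.5567, -0.0891, 0.055]
tool_rot: [1.563, 2.723, 0.003]
contact_force: [3.9, 1.2, -2.7]
opening: 0.0255
t 12.9 axis in tool mm [56.2  4.6] want 55 5.7 z 0.055 phi 120.3 q(phi) 1.37 q(knob) 1.351 Ftool [-0.93  3.92  2.76] j6 -47
```

Contact with the pin came around q≈1.0 (3–5 N, drawing). Continuing.

```bash
python3 -m creep '[[0.3,0.0010,-0.0039,0,0,0,4],[0.3,0.0008,-0.0039,0,0,0,4],[0.3,0.0008,-0.0039,0,0,0,4],[0.3,0.0006,-0.0039,0,0,0,4]]'; python3 -c "
from h import *
cam()"
```

```text
t: 13.3
tool_pos: [0.542, -0.0933, 0.0555]
tool_rot: [1.925, 2.477, 0.004]
contact_force: [4.2, -0.2, -2.4]
opening: 0.0257
t 13.3 axis in tool mm [55.7  4.2] want 55 5.7 z 0.0555 phi 104.3 q(phi) 1.65 q(knob) 1.623 Ftool [-1.25  4.    2.41] j6 -32
```

```bash
python3 -m creep '[[0.3,0.0006,-0.0039,0,0,0,4],[0.3,0.0006,-0.0039,0,0,0,4],[0.3,0.0006,-0.0039,0,0,0,4],[0.3,0.0006,-0.0039,0,0,0,4]]'; python3 -c "
from h import *
cam()"
```

```text
t: 13.7
tool_pos: [0.5263, -0.0936, 0.0556]
tool_rot: [2.251, 2.184, 0.005]
contact_force: [5.1, -1.5, -3.7]
opening: 0.0256
t 13.7 axis in tool mm [55.5  4.3] want 55 5.7 z 0.0556 phi 88.3 q(phi) 1.929 q(knob) 1.904 Ftool [-1.36  5.11  3.74] j6 -16
```

```bash
python3 -m creep '[[0.3,0.0004,-0.0019,0,0,0,2],[0.3,0.0004,-0.0019,0,0,0,2],[0.3,0.0004,-0.0019,0,0,0,2],[0.3,0.0004,-0.0019,0,0,0,2]]'; python3 -c "
from h import *
cam()"
```

```text
t: 14.1
tool_pos: [0.5191, -0.0918, 0.0559]
tool_rot: [2.395, 2.024, 0.004]
contact_force: [4.0, -3.4, -1.0]
opening: 0.0258
t 14.1 axis in tool mm [55.1  4.1] want 55 5.7 z 0.0559 phi 80.4 q(phi) 2.067 q(knob) 2.038 Ftool [-2.72  4.5   1.06] j6 -8
```

```bash
python3 -m creep '[[0.3,0.0004,-0.0019,0,0,0,2],[0.3,0.0004,-0.0019,0,0,0,2],[0.3,0.0004,-0.0019,0,0,0,2]]'; python3 -c "
from h import *
cam()"
```

```text
t: 14.4
tool_pos: [0.5138, -0.0898, 0.056]
tool_rot: [2.498, 1.895, 0.004]
contact_force: [4.1, -3.6, -2.3]
opening: 0.0256
t 14.4 axis in tool mm [54.6  3.9] want 55 5.7 z 0.056 phi 74.4 q(phi) 2.172 q(knob) 2.139 Ftool [-2.39  4.9   2.38] j6 -2
```

```bash
python3 -m creep '[[0.3,0.0004,-0.0019,0,0,0,2],[0.3,0.0004,-0.0019,0,0,0,2],[0.3,0.0004,-0.0019,0,0,0,2]]'; python3 -c "
from h import *
cam()"
```

```text
t: 14.7
tool_pos: [0.5088, -0.0871, 0.0561]
tool_rot: [2.593, 1.762, 0.005]
contact_force: [4.4, -4.8, -1.6]
opening: 0.0258
t 14.7 axis in tool mm [54.1  3.8] want 55 5.7 z 0.0561 phi 68.4 q(phi) 2.276 q(knob) 2.242 Ftool [-2.85  5.88  1.64] j6 4
```

```bash
python3 -m creep '[[0.3,0,-0.0019,0,0,0,2],[0.3,0,-0.0019,0,0,0,2]]'; python3 -c "
from h import *
cam()"
```

```text
t: 14.9
tool_pos: [0.5056, -0.0854, 0.0561]
tool_rot: [2.653, 1.67, 0.007]
contact_force: [6.3, -2.8, -1.7]
opening: 0.0258
t 14.9 axis in tool mm [54.1  3.7] want 55 5.7 z 0.0561 phi 64.4 q(phi) 2.346 q(knob) 2.308 Ftool [0.2  6.9  1.71] j6 8
```

```bash
python3 -m creep '[[0.3,0,-0.0019,0,0,0,2],[0.3,0,-0.0019,0,0,0,2]]'; python3 -c "
from h import *
cam()"
```

```text
t: 15.1
tool_pos: [0.5028, -0.0836, 0.0562]
tool_rot: [2.71, 1.576, 0.01]
contact_force: [9.1, -2.5, -4.0]
opening: 0.0255
t 15.1 axis in tool mm [54.   3.2] want 55 5.7 z 0.0562 phi 60.4 q(phi) 2.416 q(knob) 2.37 Ftool [2.29 9.12 4.12] j6 12
```

```bash
python3 -m creep '[[0.3,0,-0.0019,0,0,0,2],[0.3,0.0001,-0.0019,0,0,0,2]]'; python3 -c "
from h import *
cam()"
```

```text
t: 15.3
tool_pos: [0.5001, -0.0817, 0.0563]
tool_rot: [2.762, 1.48, 0.012]
contact_force: [9.9, -3.0, -4.1]
opening: 0.0255
t 15.3 axis in tool mm [54.1  2.7] want 55 5.7 z 0.0563 phi 56.4 q(phi) 2.486 q(knob) 2.431 Ftool [2.95 9.85 4.23] j6 16
```

Now clearly stiffening, so small steps with a settled reading each time.

```bash
python3 -m creep '[[0.3,0.0001,-0.001,0,0,0,1]]'; python3 -c "
from h import *
cam()"; python3 -m creep '[[0.3,0,0,0,0,0,0]]' >/dev/null; python3 -c "
from h import *
cam()"
```

```text
t: 15.4
tool_pos: [0.4994, -0.0812, 0.0564]
tool_rot: [2.774, 1.457, 0.012]
contact_force: [10.3, -3.8, -5.1]
opening: 0.026
t 15.4 axis in tool mm [54.   2.7] want 55 5.7 z 0.0564 phi 55.4 q(phi) 2.503 q(knob) 2.448 Ftool [ 2.7  10.58  5.21] j6 17
t 15.5 axis in tool mm [54.1  3. ] want 55 5.7 z 0.0563 phi 55.4 q(phi) 2.502 q(knob) 2.451 Ftool [2.19 8.89 3.41] j6 17
```

```bash
python3 -m creep '[[0.3,0.0001,-0.001,0,0,0,1]]'; python3 -c "
from h import *
cam()"; python3 -m creep '[[0.3,0,0,0,0,0,0]]' >/dev/null; python3 -c "
from h import *
cam()"
```

```text
t: 15.6
tool_pos: [0.4988, -0.0806, 0.0564]
tool_rot: [2.787, 1.433, 0.012]
contact_force: [10.7, -4.2, -5.4]
opening: 0.0255
t 15.6 axis in tool mm [54.   2.6] want 55 5.7 z 0.0564 phi 54.4 q(phi) 2.52 q(knob) 2.463 Ftool [ 2.85 11.09  5.52] j6 18
t 15.7 axis in tool mm [54.1  2.8] want 55 5.7 z 0.0563 phi 54.4 q(phi) 2.519 q(knob) 2.467 Ftool [2.33 8.48 5.31] j6 18
```

```bash
python3 -m creep '[[0.3,0.0001,-0.001,0,0,0,1]]'; python3 -c "
from h import *
cam()"; python3 -m creep '[[0.3,0,-0.0003,0,0,0,0]]' >/dev/null; python3 -c "
from h import *
cam()"
```

```text
t: 15.8
tool_pos: [0.4981, -0.0801, 0.0564]
tool_rot: [2.799, 1.409, 0.012]
contact_force: [11.0, -4.8, -6.0]
opening: 0.0258
t 15.8 axis in tool mm [54.   2.5] want 55 5.7 z 0.0564 phi 53.4 q(phi) 2.537 q(knob) 2.479 Ftool [ 2.71 11.62  6.16] j6 19
t 15.9 axis in tool mm [54.1  2.9] want 55 5.7 z 0.0564 phi 53.4 q(phi) 2.537 q(knob) 2.486 Ftool [ 1.42 10.73  4.56] j6 19
```

Moving push is 11.6 N, inside the 10–13 N firm band, so I'm stopping here. I'll unload the pad, check the force is zero, and lift.

```bash
python3 -m creep '[[0.3,0,0.003,0,0,0,0],[0.3,0,0.003,0,0,0,0],[0.3,0,0.001,0,0,0,0],[0.3,0,0,0,0,0,0]]'; python3 -c "
from h import *
cam()"
```

```text
t: 16.3
tool_pos: [0.4992, -0.0822, 0.0542]
tool_rot: [-2.805, -1.413, 0.001]
contact_force: [-1.8, 0.3, 0.2]
opening: 0.0257
t 16.3 axis in tool mm [55.1  0.4] want 55 5.7 z 0.0542 phi 53.5 q(phi) 2.537 q(knob) 2.442 Ftool [-0.83 -1.58 -0.25] j6 19
```

```bash
python3 -m creep '[[0.3,0,0.001,0,0,0,0],[0.3,0,0,-0.01,0,0,0],[0.3,0,0,-0.02,0,0,0],[0.3,0,0,-0.04,0,0,0],[0.3,0,0,-0.05,0,0,0],[0.3,0,0,-0.05,0,0,0],[0.3,-0.045,0,0,0,0,0],[0.3,-0.045,0,0,0,0,0],[0.3,-0.045,0,0,0,0,0],[0.3,-0.045,0,0,0,0,0],[0.3,0,0,0,0,0,0],[0.3,0,0,0,0,0,0]]'
python3 - <<'E'
from h import *
from station import get_image
import cv2
todo(None)
a=get_image("top");cv2.imwrite("pics/top5f.png",a[:,:,::-1])
cv2.imwrite("pics/top5.png",cv2.resize(a[140:270,165:325,::-1],None,fx=4.6,fy=4.6,interpolation=cv2.INTER_CUBIC))
E
```

```text
t: 17.5
tool_pos: [0.3927, -0.2279, 0.225]
tool_rot: [2.807, 1.41, 0.001]
contact_force: [0.2, -0.7, 0.3]
opening: 0.0258
t 17.5 tcp [ 0.3927 -0.2279  0.225 ] phi 53.34 F [ 0.17 -0.68  0.25] j6 -3 tilt z [ 0.001 -0.    -1.   ] corner xy [-0.1933 -0.1346]
```

View pics/top5.png

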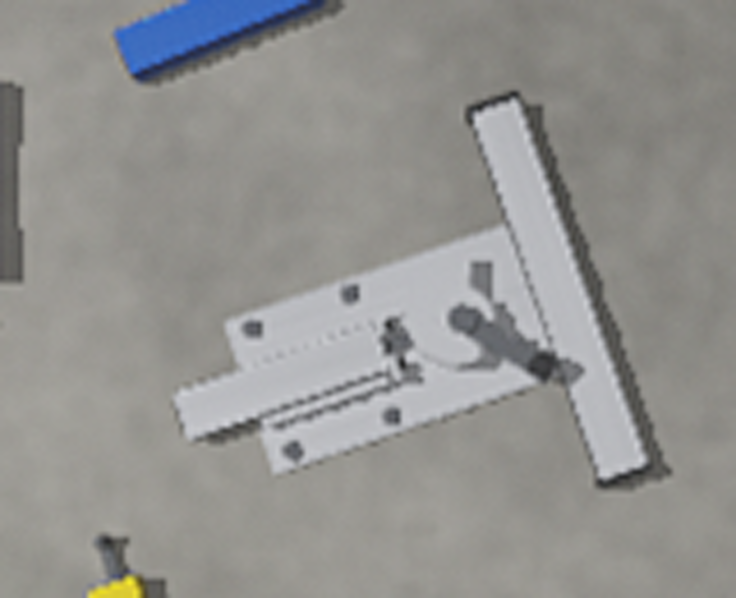

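```bash
python3 -c "
from h import *
cr=lambda u:np.array(u)/4.6+[164.6,139.6]
k=C(P0,ray('top',cr((543,365)),.082));print('knob',k.round(4),np.hypot(*k).round(4),'q',-np.arctan2(k[1],k[0]))
print('tail',C(P0,ray('top',cr((174,397)),.036)).round(4),C(P0,ray('top',cr((190,440)),.036)).round(4))
import cv2
a=cv2.imread('pics/top0.png').astype(int);b=cv2.imread('pics/top5f.png').astype(int)
d=abs(a-b).max(2)>40
for n,(l,t,r,bo) in dict(jar=(145,105,185,142),blue=(186,126,250,160),purple=(148,150,170,214),basin=(88,238,150,300),yellow=(182,254,212,317),mug=(362,158,400,192),scraper=(372,216,412,323)).items(): print(n,d[t:bo,l:r].mean().round(3))
"
```

```text
knob [-0.0437 -0.0339] 0.0554 q 2.4816946596416978
tail [0.0125 0.1802] [-0.0152  0.1791]
jar 0.0
blue 0.0
purple 0.0
basin 0.0
yellow 0.0
mug 0.0
scraper 0.748
```

Knob is at q 2.48, radius 55.4. The tail at y≈180 matches the pin at 24.2 mm predicted from the hook spiral. The scraper's patch differs, probably because the arm covers it, so I'll move away a bit and check it.

```bash
python3 -m creep '[[0.3,0.03,-0.035,0,0,0,0],[0.3,0.03,-0.035,0,0,0,0],[0.3,0.03,-0.035,-0.01,0,0,0],[0.3,0.03,-0.035,-0.01,0,0,0],[0.3,0,0,0,0,0,0],[0.3,0,0,0,0,0,0]]'
python3 - <<'E'
from h import *
from station import get_image,models
import cv2
todo(None)
im=get_image("scene");a=cv2.imread("pics/scene0.png")[:,:,::-1].astype(int)
d=abs(a-im).max(2)>40
print("scraper diff",d[117:177,118:160].mean(),"mug",d[169:212,100:137].mean(),"jar",d[258:312,330:364].mean())
print(models.search_frame("scene","scraper")[:2])
get_image("top");print(models.search_frame("top","scraper")[:2])
cv2.imwrite("pics/sc6.png",im[:,:,::-1])
E
```

```text
t: 18.15
tool_pos: [0.3523, -0.046, 0.2449]
tool_rot: [2.801, 1.42, 0.002]
contact_force: [-0.6, -0.5, -0.1]
opening: 0.0256
t 18.15 tcp [ 0.3523 -0.046   0.2449] phi 53.78 F [-0.64 -0.45 -0.06] j6 17 tilt z [ 0.002 -0.001 -1.   ] corner xy [-0.1729  0.0507]
scraper diff 0.0 mug 0.0 jar 0.0
[{'extent': [118.5, 119.1, 157.1, 175.4], 'conf': 0.68}, {'extent': [214.5, 168.5, 296.2, 234.0], 'conf': 0.29}]
[{'extent': [370.8, 220.2, 409.7, 320.4], 'conf': 0.94}]
```

View pics/sc6.png

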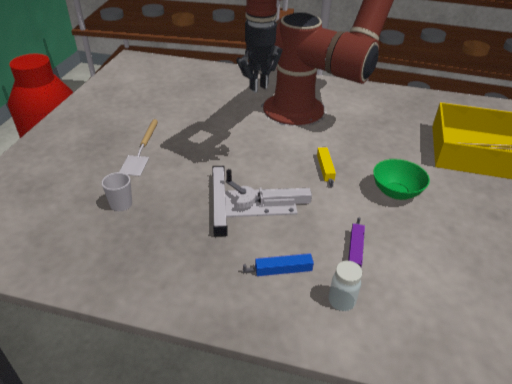

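The picture shows the arm clear and the tie seated (265–310, 195). The knob is swung over beside the rail (229,175), and every bystander is in place. Handing in.

```bash
python3 -c "
from station import finish_job
print(finish_job())"
```

```text
the job is handed in; nothing more can be done
None
```

The tie is drawn up tight and locked, and I handed the job in at about 18 s of the 64 s allowed.

- **Tie:** I pushed the grey tie about 40 mm along its cradle until the force rose to about 5.5 N, with the pin at the buffers. That rise was gradual, so I confirmed the position from the picture: the shoulder was about 54 mm from the cam axis, which agrees with meeting the buffers.
- **Cam:** I swung the knob clockwise with the open fingers around it. The push was 2–3 N free, then 4–6 N from about q = 1.0 while drawing. It rose steeply from about q = 2.3, and I stopped at q ≈ 2.48 with a moving push of 11.6 N.
- **Last checks:** After I let go, the knob read q ≈ 2.48 in the picture, so it had stayed put. The tie's tail was at about 180 mm, which fits the hook's spiral. The force on the tool was near zero and the arm was clear.
- **Surroundings:** The jar, mug, basin, scraper and look-alike ties showed no change in the pictures. One top-view check of the scraper failed (75% of its patch had changed), apparently because the arm covered it. The scene view then showed no change, and a fresh top view found it within 2–3 pixels of its first place.
- **Uncertain:** The seat's give cannot be read directly, so tightness rests on the push force. Single force readings scatter by about 1 N, and the standing readings just after each small push were 8.5–10.7 N, lower than while moving.

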